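# Load the reagent tray in order of height

## Task

Load the narrow white reagent tray for the cabinet: stand the four brown bottles in its row of pads in order of height, the tallest next to the tall back panel and the shortest at the low front, each upright in the middle of its own pad and set down gently. One bottle is still in its light foam shipping block: draw it straight up, so that the block is neither tipped nor lifted, and leave the block standing on the bench. Do not knock any bottle over, and leave the tip box where it is.

Things in the scene. Friction and masses are not known exactly. Their poses are not given: they have to be found in the camera images.
- bottle_30: The smallest of four brown bottles with a white label and black screw cap: 64 mm tall, body 34 mm wide, cap 29 mm wide and 17 mm high (neck narrower, shoulder widens from 26 mm below the top), about 45 g. At the start it stands upright on the bench. Origin: centre of the underside, z up. Round: its yaw means nothing.
- bottle_60: The second smallest of four brown bottles with a white label and black screw cap: 82 mm tall, body 41 mm wide, cap 34 mm wide and 19 mm high (neck narrower, shoulder widens from 28 mm below the top), about 80 g. At the start it stands in the foam block's hole, its underside 12 mm above the bench, its upper 48 mm sticking out. Origin: centre of the underside, z up. Round: its yaw means nothing.
- bottle_125: The second largest of four brown bottles with a white label and black screw cap: 102 mm tall, body 49 mm wide, cap 40 mm wide and 21 mm high (neck narrower, shoulder widens from 30 mm below the top), about 160 g. At the start it stands upright on the bench. Origin: centre of the underside, z up. Round: its yaw means nothing.
- bottle_250: The largest of four brown bottles with a white label and black screw cap: 126 mm tall, body 60 mm wide, cap 48 mm wide and 23 mm high (neck narrower, shoulder widens from 32 mm below the top), about 300 g. At the start it stands upright on the bench. Origin: centre of the underside, z up. Round: its yaw means nothing.
- foam_block: Light loose white foam shipping block, 90 x 90 mm and 46 mm high, about 20 g, with one upright hole in its middle, 44 mm in diameter and 34 mm deep, in which the 41 mm bottle stands with about 1.5 mm play all round. Origin: centre of the underside, z up.
- pad1: Round dark rubber pad with a grey rim, 62 mm in diameter, at the tray's open front end, by the low lip: one of four in a row, 72 mm apart, in a narrow white metal tray fixed to the bench. Origin: centre of the pad's top face, 8 mm above the bench; x along the row towards the tall panel, z up. Tray: 300 x 86 mm, row centred; side lips rise to 14 mm above the bench.
- pad2: Round dark rubber pad with a grey rim, 62 mm in diameter, second from the front: one of four in a row, 72 mm apart, in a narrow white metal tray fixed to the bench. Origin: centre of the pad's top face, 8 mm above the bench; x along the row towards the tall panel, z up.
- pad3: Round dark rubber pad with a grey rim, 62 mm in diameter, third from the front: one of four in a row, 72 mm apart, in a narrow white metal tray fixed to the bench. Origin: centre of the pad's top face, 8 mm above the bench; x along the row towards the tall panel, z up.
- pad4: Round dark rubber pad with a grey rim, 62 mm in diameter, at the tray's back end, next to the tall panel: one of four in a row, 72 mm apart, in a narrow white metal tray fixed to the bench. Origin: centre of the pad's top face, 8 mm above the bench; x along the row towards the tall panel, z up. The panel stands 41 mm beyond this pad's centre, 86 mm wide, top 98 mm above the bench.
- tip_box: Bystander: loose orange pipette-tip box with a white top full of tips, 84 x 122 mm, 59 mm high. Origin: centre of the underside.
Not all that is in view belongs to the job. What is shaped like the bottle_125 but blue is not meant. What is shaped like the bottle_60 but blue or purple is not meant.

How it is judged:
By the outcome, as a careful person would: the job done as asked, in the order asked, and still so for the second after the job is handed in, with the robot touching nothing.
It also fails if it takes over 115 s, if anything falls off the work surface, if the arm or the gripper's body presses on something with over 40 N, if the wrist force passes 120 N, or if a joint passes its speed limit or range.

## Robot

A 7-joint arm with a two-finger parallel gripper is mounted at the origin on the work surface. World frame = base frame: x ahead of the robot, y to its left, z up, the work surface at z = 0. Lengths are in m, angles in rad, forces in N, time in s.
With the tool pointing down it reaches from about 0.375 to 0.925 m from the base axis. Payload 3.1 kg.
Tool frame: the origin (TCP) lies on the front face of the gripper's body, between the roots of the fingers; the fingertips stand 73 mm ahead of it and the grasp point (between the pads) lies 54 mm ahead of it; z points along the fingers, y is the direction in which the jaws open and shut (so a half turn about z gives the same grasp; the last joint's range is limited). The gripper opens to 85 mm and grips with 20 to 120 N. Pads are 22 mm wide; open, the fingers measure 114 mm over their backs; the gripper's body (76 mm by 85 mm) begins 54 mm behind the grasp point. The pads swing forward as they close: fully open they stand 13 mm farther back than shut.
Start: joints at [1.08, 0.383, 0.044, 1.598, -0.018, 1.161, -0.05], TCP at [0.249, -0.6, 0.304] pointing down, gripper open.
Joint ranges: [-2.61, 2.61], [-0.41, 2.15], [-1.48, 1.57], [0, 2.5], [-1.57, 4.71], [0.05, 1.97], [-2.85, 2.85]. Speed limits (rad/s): [2.79, 2.79, 3.14, 3.14, 3.14, 3.14, 3.14].

## Interface

Orientations are given as a unit quaternion [w, x, y, z].
In Python, from bench import r gives the robot as it stands.
- The arm moves only by the tool move_arm, never from a script. Its argument "motion" is a list of rows, each a list of 5 numbers: the shift along the world's x, y, z in m, then the turn about the world's z in degrees, then the opening, from 0 (shut) to 1 (fully open). A call has 1 to 5 rows; each row shifts and turns the commanded pose from where the row before left it; what a row does not reach is not made up. A row lasts 1/8 s, in which the tool goes at most 62.5 mm and 10.7 degrees, less where a joint would pass 70% of its speed; a pose out of reach is approached as far as the arm can. A call is refused whole if a number of a shift passes 0.0625 or a number of a turn 10.7, either way. A call with a gripper value outside its range is refused whole. The fingers move at their own pace and stop on an object; the grip force is fixed at half the most. Time passes only in rows, so rows that do not move let the fingers close. It gives the time, the measured TCP pose, the force and the opening at its end, in the units of the state.
- r.get_obs(): the state, without advancing time (a new reading comes with each control period).
- r.get_image(name): name is "side" or "top"; returns the picture (384x512x3 uint8, red, green, blue); there is no depth.
- r.camera_params(name): a dict with "fx", "fy", "cx", "cy" (pixels), "extrinsics" (4x4, takes a point from camera to world coordinates). Camera axes: x right, y up, looking along -z (the intrinsics and any distortion apply to the point x, -y, -z); pixel columns grow to the right and rows downward; lengths in m; the calibration is good to about 2 mm. A picture is of the moment at which its call begins. camera_params takes no time and is no camera call.
- r.finish_job(): hands the job in, once; it reports no verdict.
The state is a dict: "clock": time; "q": joint angles; "qd": joint speeds; "joint_torque": joint torques, N m; "position": TCP position; "tool_rot": TCP orientation; "ft_force": force on the tool from outside, world axes, zero at the start; "wrist_torque": the same for the moment, N m; "grip_width": finger opening in m.
Only numpy, scipy, OpenCV 4.12 (cv2) and the standard library are available. Lean on these libraries where they do the work, as an engineer would, in place of code of your own. Each camera call takes 0.05 s, during which the arm holds its last target.

## Working session

There is one attempt and no reset: what is moved stays moved. The work goes in short steps, Python scripts to look and compute and a tool call to move; the robot and the scene stay as the last step left them, time stands still between calls to the robot, and variables do not carry over. Pictures are saved under pics/ and viewed, and the job is handed in when it is done.

Besides the shell and the picture viewer there is one more tool, called after "Emit:" as a command line: name --pt "numbers of a row" for each row, then --argument value for the rest. move_arm: Moves the arm, as the interface text tells. Its arguments: {"type":"object","properties":{"motion":{"type":"array"}},"required":["motion"]}

```bash
ls; mkdir -p pics
python3 - <<'E'
from bench import r
import cv2,numpy as np
print({k:np.round(v,3) for k,v in r.get_obs().items()})
for n in("side","top"):
    cv2.imwrite(f"pics/{n}0.png",cv2.cvtColor(r.get_image(n),cv2.COLOR_RGB2BGR))
    p=r.camera_params(n);print(n,{k:np.round(v,4).tolist() for k,v in p.items()})
E
```

```text
pics
{'clock': np.float64(0.0), 'q': array([ 1.08 ,  0.384,  0.044,  1.6  , -0.018,  1.161, -0.05 ]), 'qd': array([ 0.002,  0.001, -0.001, -0.001, -0.001,  0.   ,  0.001]), 'joint_torque': array([-0.0000e+00, -4.3347e+01,  1.0250e+00, -2.4951e+01,  1.1000e-02,
        1.1000e-02, -0.0000e+00]), 'position': array([ 0.249, -0.6  ,  0.302]), 'tool_rot': array([-0.001,  0.981,  0.195, -0.   ]), 'ft_force': array([-0.041,  0.068,  0.57 ]), 'wrist_torque': array([-0.01 , -0.078,  0.002]), 'grip_width': np.float64(0.086)}
side {'fx': 356.2873, 'fy': 356.2873, 'cx': 259.259, 'cy': 193.6981, 'extrinsics': [[-0.811, 0.3106, -0.4957, -0.0009], [-0.585, -0.4331, 0.6857, 0.7518], [-0.0017, 0.8461, 0.533, 0.617], [0.0, 0.0, 0.0, 1.0]]}
top {'fx': 435.305, 'fy': 435.305, 'cx': 253.363, 'cy': 197.7323, 'extrinsics': [[-0.0248, 0.9946, -0.1008, 0.4233], [-0.9996, -0.0261, -0.0111, 0.0318], [-0.0137, 0.1005, 0.9948, 1.1659], [0.0, 0.0, 0.0, 1.0]]}
```

View pics/side0.png

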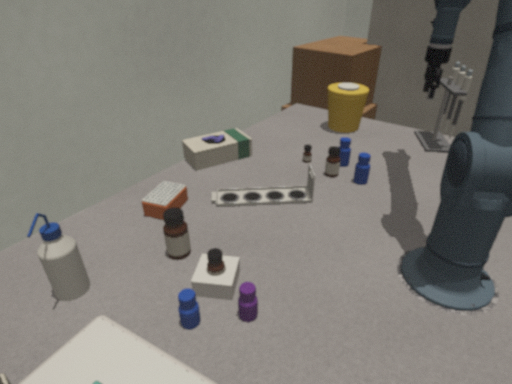

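View pics/top0.png

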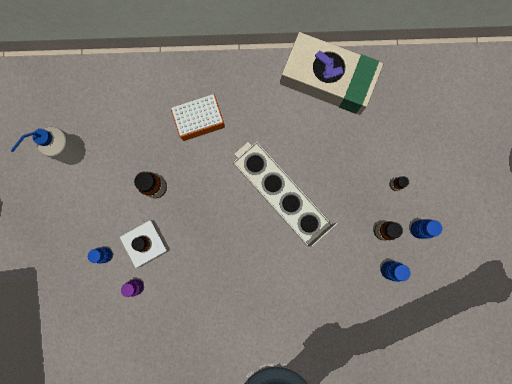

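```bash
cat > h.py <<'E'
import cv2,numpy as np
from bench import r
def ray(n,u,v,z):
    p=r.camera_params(n);E=np.array(p["extrinsics"])
    d=E[:3,:3]@np.array([(u-p["cx"])/p["fx"],-(v-p["cy"])/p["fy"],-1.]);o=E[:3,3]
    return (o+d*(z-o[2])/d[2])[:2]
def proj(n,P):
    p=r.camera_params(n);E=np.array(p["extrinsics"])
    c=E[:3,:3].T@(np.array(P)-E[:3,3]);return p["cx"]-p["fx"]*c[0]/c[2],p["cy"]+p["fy"]*c[1]/c[2]
def blob(im,u,v,thr=45,R=25):
    g=im.max(axis=2) ; m=(g<thr).astype(np.uint8)
    n,l,s,c=cv2.connectedComponentsWithStats(m)
    d=[np.hypot(*(c[i]-(u,v))) if s[i,4]>15 and s[i,4]<2500 else 1e9 for i in range(n)]
    i=int(np.argmin(d)); cnt,_=cv2.findContours((l==i).astype(np.uint8),0,2)
    return c[i],s[i],cv2.convexHull(cnt[0])
E
python3 - <<'E'
import cv2,numpy as np
a=cv2.imread("pics/top0.png");b=cv2.imread("pics/side0.png")
def crop(im,x,y,w,h,W=400,H=300):return cv2.resize(im[y:y+h,x:x+w],(W,H),interpolation=cv2.INTER_NEAREST)
A=np.vstack([np.hstack([crop(a,100,160,80,60),crop(a,110,215,80,60)]),np.hstack([crop(a,360,170,80,60),crop(a,230,140,120,110)])])
B=np.vstack([np.hstack([crop(b,140,200,80,60),crop(b,180,240,80,60)]),np.hstack([crop(b,290,135,80,60),crop(b,205,160,120,60)])])
cv2.imwrite("pics/cA.png",A);cv2.imwrite("pics/cB.png",B)
E
```

```text
(no output)
```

View pics/cA.png

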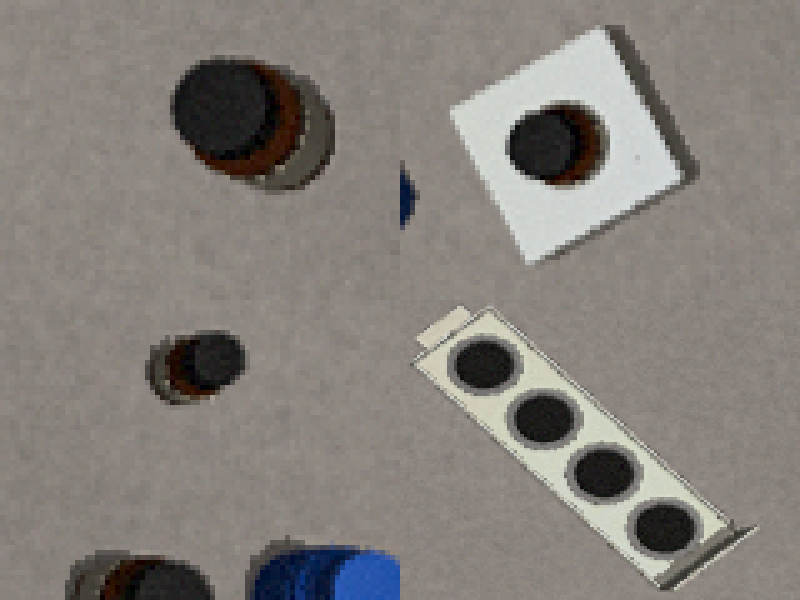

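View pics/cB.png

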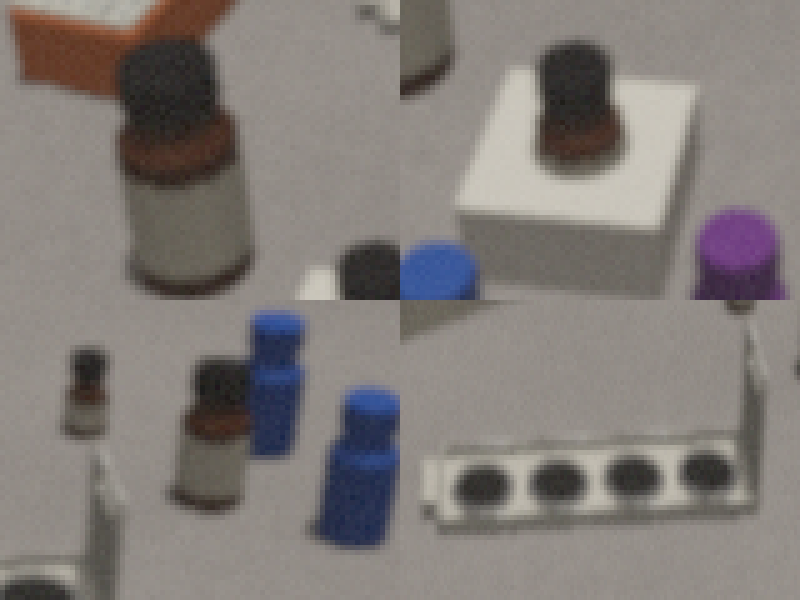

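The crops show the four brown bottles: the 250 at top (150,183), the 60 in the foam at (141,243), the 125 at (390,230) and the 30 at (400,183). The blue and purple look-alikes at (98,256), (132,288), (426,228) and (396,271) have the wrong colour, so I leave them. The pad next to the panel is at top (309,223) and the front pad is at (255,163).

Run:
```python
from h import *
import cv2
hs={'250':(150,183,.126,.023,.024,174,216),'60':(140,243,.094,.019,.017,215,257),'125':(393,230,.102,.021,.02,334,154),'30':(402,182,.064,.017,.0145,308,148)}
T=cv2.imread("pics/top0.png");S=cv2.imread("pics/side0.png")
for k,(u,v,h,ch,rc,us,vs) in hs.items():
    for n,im,a,b in(("top",T,u,v),("side",S,us,vs)):
        c,s,hull=blob(im,a,b,62)
        M=cv2.moments(hull);cc=(M['m10']/M['m00'],M['m01']/M['m00'])
        # disc of cap: hull centroid = mid-height of cap
        print(k,n,s,np.round(cc,1),np.round(ray(n,*cc,h-ch/2),4))
for j,(u,v) in enumerate([(255,163),(273,184),(291,204),(309,223)]):
    c,s,hull=blob(T,u,v,70);print('pad',j+1,s,np.round(c,1),np.round(ray("top",*c,.008),4))
for j,(u,v) in enumerate([(229,197),(250,196),(274,196),(296,195)]):
    c,s,hull=blob(S,u,v,70);print('pad',j+1,s,np.round(c,1),np.round(ray("side",*c,.008),4))
```

```text
250 top [134 172  27  24 483] [147.5 182.9] [0.5729 0.3013]
250 side [164 208  20  22 346] [173.1 218.5] [0.5683 0.3153]
60 top [132 236  18  16 224] [140.8 243.5] [0.4261 0.3257]
60 side [209 249  13  19 197] [214.6 258.1] [0.4194 0.3371]
125 top [380 222  23  18 327] [390.5 230.2] [ 0.4433 -0.2903]
125 side [328 148  13  15 131] [333.9 154.9] [ 0.4273 -0.2665]
30 top [392 177  17  12 153] [400.1 182.4] [ 0.5655 -0.3325]
30 side [305 146   6   9  39] [307.1 149.8] [ 0.5555 -0.3186]
pad 1 [246 155  18  17 238] [254.7 163.2] [0.634  0.0388]
pad 2 [264 175  18  17 237] [272.6 183. ] [ 0.5789 -0.0078]
pad 3 [282 195  18  17 239] [290.7 203. ] [ 0.5239 -0.0544]
pad 4 [301 215  17  18 245] [308.9 223.2] [ 0.4688 -0.1008]
pad 1 [223 194  13   7  65] [229.2 196.8] [0.6318 0.0387]
pad 2 [246 193  13   7  61] [251.9 195.9] [ 0.5766 -0.0072]
pad 3 [269 192  12   7  57] [274.4 195. ] [ 0.5215 -0.0533]
pad 4 [291 191  13   7  62] [296.8 194.1] [ 0.4664 -0.0995]
```

Run:
```python
from h import *
import cv2
hs={'250':(148,182,.126,.023,.024,174,214),'60':(139,243,.094,.019,.017,215,255),'125':(394,230,.102,.021,.02,334,154),'30':(402,182,.064,.017,.0145,308,148)}
T=cv2.imread("pics/top0.png");S=cv2.imread("pics/side0.png")
for k,(u,v,h,ch,rc,us,vs) in hs.items():
  for thr,sat in((62,10),(75,10),(75,14)):
    for n,im,a,b in(("top",T,u,v),("side",S,us,vs)):
        q=im.copy().astype(int); bad=(q.max(2)-q.min(2))>sat; q[bad]=255
        # smooth noise
        m=((q.max(2)<thr)).astype(np.uint8)*255; m=cv2.medianBlur(m,3)
        c,s,hull=blob(np.dstack([255-m]*3),a,b,62)
        M=cv2.moments(hull);cc=(M['m10']/M['m00'],M['m01']/M['m00'])
        print(k,n,thr,sat,s,np.round(cc,1),np.round(ray(n,*cc,h-ch/2),4), 'expw',round((435 if n=='top' else 356)*2*rc/ (1.166-h if n=='top' else np.linalg.norm(np.array([*ray(n,*cc,h),h])-r.camera_params(n)['extrinsics'][:3,3])),1))
```

```text
250 top 62 10 [135 172  20  20 316] [144.6 181.3] [0.5772 0.3085] expw 20.1
250 side 62 10 [164 209  19  18 270] [173.2 217.2] [0.5722 0.3112] expw 19.9
250 top 75 10 [134 172  21  20 321] [144.4 181.3] [0.5773 0.3089] expw 20.1
250 side 75 10 [164 209  19  18 274] [173.3 217.1] [0.5722 0.311 ] expw 19.9
250 top 75 14 [134 172  21  20 327] [144.4 181.4] [0.577  0.3091] expw 20.1
250 side 75 14 [164 208  19  19 297] [173.1 217.2] [0.5724 0.3115] expw 19.9
60 top 62 10 [132 238  14  13 151] [138.6 243.6] [0.4259 0.3312] expw 13.8
60 side 62 10 [209 249  12  16 158] [214.5 256.6] [0.4228 0.3336] expw 15.4
60 top 75 10 [132 238  14  13 151] [138.6 243.6] [0.4259 0.3312] expw 13.8
60 side 75 10 [208 249  13  16 170] [214.3 256.2] [0.424 0.333] expw 15.4
60 top 75 14 [132 237  14  14 156] [138.6 243.4] [0.4266 0.3312] expw 13.8
60 side 75 14 [208 249  13  16 179] [214.3 256.5] [0.4234 0.3337] expw 15.4
125 top 62 10 [385 222  17  16 216] [393.  229.9] [ 0.444  -0.2965] expw 16.4
125 side 62 10 [329 148  10   8  71] [333.8 151.5] [ 0.4391 -0.2905] expw 11.6
125 top 75 10 [385 222  18  16 226] [393.4 229.9] [ 0.4439 -0.2975] expw 16.4
125 side 75 10 [329 147  10   9  81] [333.6 151.1] [ 0.4412 -0.2932] expw 11.6
125 top 75 14 [384 222  19  16 233] [393.2 229.9] [ 0.4439 -0.2969] expw 16.4
125 side 75 14 [329 147  11  10  98] [333.9 151.6] [ 0.4385 -0.2899] expw 11.7
30 top 62 10 [397 177  12  11 103] [402.3 181.9] [ 0.5665 -0.3381] expw 11.4
30 side 62 10 [305 146   5   6  25] [307.2 148.3] [ 0.5618 -0.3299] expw 7.8
30 top 75 10 [397 177  12  11 103] [402.3 181.9] [ 0.5665 -0.3381] expw 11.4
30 side 75 10 [305 145   6   7  32] [307.4 147.9] [ 0.5629 -0.3337] expw 7.8
30 top 75 14 [396 177  13  11 112] [401.9 181.9] [ 0.5667 -0.3372] expw 11.4
30 side 75 14 [305 145   6   7  34] [307.3 148. ] [ 0.5626 -0.3324] expw 7.8
```

Emit:
move_arm --pt "0.024 0.038 0 2.2 1" --pt "0.024 0.038 0 2.2 1" --pt "0.024 0.038 0 2.2 1" --pt "0.024 0.038 0 2.2 1" --pt "0.024 0.038 0 2.2 1"

```text
clock: 0.72
position: [0.3692, -0.4089, 0.3033]
tool_rot: [-0.0, 0.957, 0.289, -0.0]
ft_force: [0.7, -0.5, -0.2]
grip_width: 0.0851
```

Emit:
move_arm --pt "0.024 0.038 0 2.2 1" --pt "0.024 0.038 0 2.2 1" --pt "0.026 0.038 0 2.3 1" --pt "0 0 -0.04 0 1" --pt "0 0 0 0 1"

```text
clock: 1.35
position: [0.4406, -0.2946, 0.2604]
tool_rot: [-0.003, 0.939, 0.344, -0.003]
ft_force: [-0.1, -0.5, 0.3]
grip_width: 0.0855
```

```bash
cat >> h.py <<'E'
def snap(tag,boxes=None):
    o=r.get_obs();print(round(float(o['clock']),2),np.round(o['position'],4),np.round(o['tool_rot'],4),'F',np.round(o['ft_force'],2),'w',round(float(o['grip_width']),4))
    out=[]
    for i,n in enumerate(("top","side")):
        im=cv2.cvtColor(r.get_image(n),cv2.COLOR_RGB2BGR);cv2.imwrite(f"pics/{tag}_{n}.png",im)
        if boxes:
            x,y,w,h=boxes[i];out.append(cv2.resize(im[y:y+h,x:x+w],(400,400*h//w),interpolation=cv2.INTER_CUBIC))
    if boxes: cv2.imwrite(f"pics/{tag}.png",np.hstack(out))
E
python3 -c "
from h import *
snap('a',[(340,160,100,100),(280,90,100,100)])"
```

```text
1.35 [ 0.4406 -0.2946  0.2604] [-0.0034  0.9388  0.3444 -0.0028] F [-0.13 -0.49  0.35] w 0.0855
```

View pics/a.png

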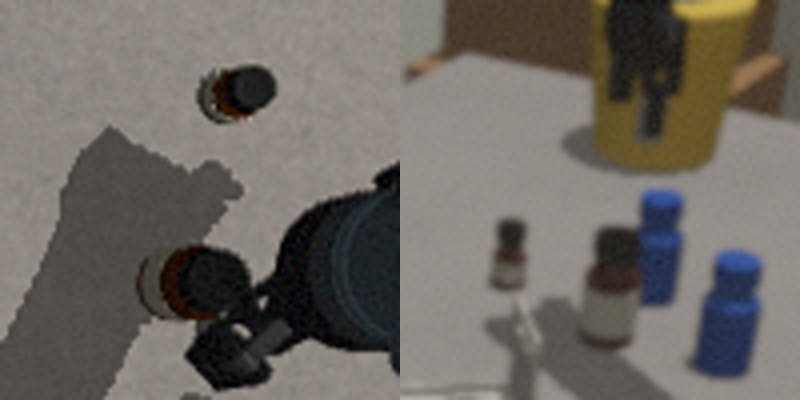

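Run:
```python
from h import *
o=r.get_obs();p=o['position'];d=np.array([.643,-.766,0])
for n in("top","side"):
    for s in(-.05,0,.05): print(n,s,np.round(proj(n,p+d*s-[0,0,.065]),0))
    print(np.round(proj(n,(.443,-.294,.102)),1),np.round(proj(n,(.443,-.294,.0915)),1))
```

```text
top -0.05 [392. 245.]
top 0 [408. 229.]
top 0.05 [425. 214.]
[393.3 230.2] [392.  230.3]
side -0.05 [342. 126.]
side 0 [337. 121.]
side 0.05 [334. 115.]
[333.6 148.1] [333.2 150.9]
```

Emit:
move_arm --pt "0.002 0 -0.05 0 1" --pt "0 0 -0.04 0 1" --pt "0 0 -0.02 0 1" --pt "0 0 0 0 1" --pt "0 0 0 0 1"

```text
clock: 2.08
position: [0.4458, -0.2979, 0.1558]
tool_rot: [0.001, 0.939, 0.343, 0.001]
ft_force: [-0.1, 0.6, 0.2]
grip_width: 0.0855
```

```bash
python3 -c "
from h import *
snap('b',[(340,160,100,100),(290,110,80,80)])"
```

```text
2.08 [ 0.4458 -0.2979  0.1558] [0.0014 0.9393 0.3431 0.001 ] F [-0.05  0.64  0.2 ] w 0.0855
```

View pics/b.png

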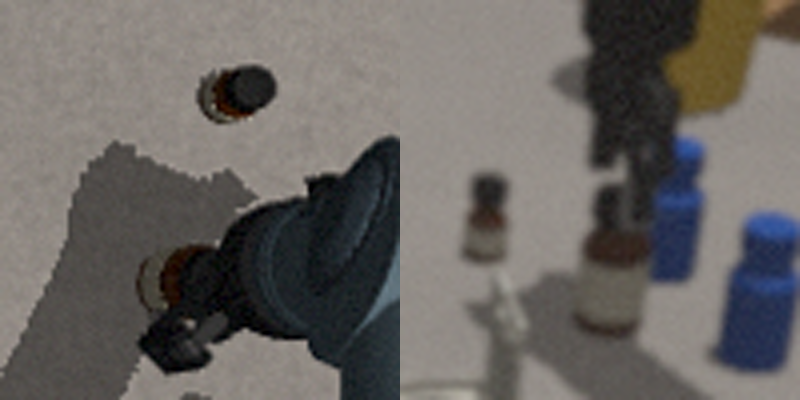

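Emit:
move_arm --pt "-0.002 0.003 -0.009 0 1" --pt "0 0 0 0 1" --pt "0 0 0 0 0.5" --pt "0 0 0 0 0.3" --pt "0 0 0 0 0.3"

```text
clock: 2.8
position: [0.4434, -0.2939, 0.1453]
tool_rot: [0.001, 0.939, 0.344, 0.0]
ft_force: [-0.4, 0.0, -0.2]
grip_width: 0.0371
```

Emit:
move_arm --pt "0 0 0 0 0.2" --pt "0 0 0 0 0.2"

```text
clock: 3.05
position: [0.4433, -0.2939, 0.1453]
tool_rot: [0.001, 0.939, 0.344, 0.0]
ft_force: [1.2, -0.6, 2.5]
grip_width: 0.0375
```

Emit:
move_arm --pt "0 0 0.02 0 0.2" --pt "0 0 0.04 0 0.2" --pt "0 0 0.06 0 0.2" --pt "0 0 0 0 0.2"

```text
clock: 3.55
position: [0.4456, -0.2949, 0.27]
tool_rot: [0.004, 0.939, 0.344, 0.003]
ft_force: [0.6, 0.0, -0.8]
grip_width: 0.0373
```

Emit:
move_arm --pt "0.01 0.03 0 0 0.2" --pt "0.02 0.05 0 0 0.2" --pt "0.02 0.06 0 0 0.2" --pt "0.02 0.06 0 0 0.2" --pt "0.009 0.04 0 0 0.2"

```text
clock: 4.18
position: [0.5207, -0.0508, 0.2631]
tool_rot: [-0.001, 0.938, 0.346, -0.001]
ft_force: [-0.0, -0.7, -2.1]
grip_width: 0.037
```

Emit:
move_arm --pt "0 0 -0.05 0 0.2" --pt "0 0 -0.03 0 0.2" --pt "0 0 0 0 0.2" --pt "0 0 0 0 0.2"

```text
clock: 4.68
position: [0.5214, -0.055, 0.185]
tool_rot: [-0.0, 0.939, 0.344, 0.0]
ft_force: [-0.2, 0.5, -1.0]
grip_width: 0.0372
```

```bash
python3 -c "
from h import *
snap('c',[(220,130,130,130),(200,110,130,130)])"
```

```text
4.67 [ 0.5214 -0.055   0.185 ] [-1.000e-04  9.391e-01  3.436e-01  0.000e+00] F [-0.2   0.5  -0.96] w 0.0372
```

View pics/c.png

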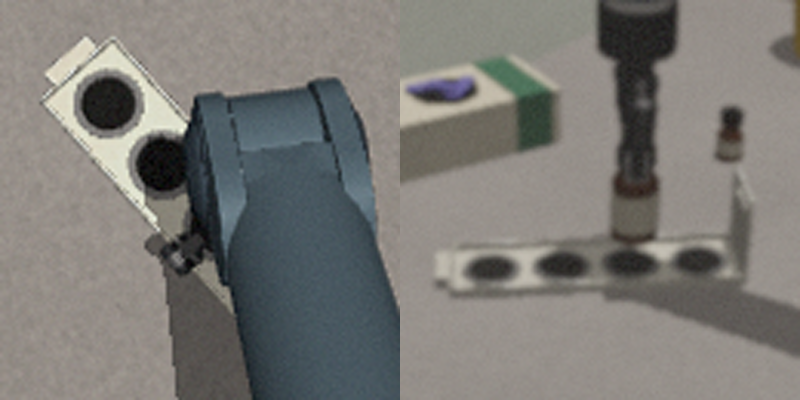

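```bash
python3 -c "
from h import *
print(proj('side',(.5214,-.055,.075)),proj('side',(.5214-.0076,-.055-.0065,.075)))
im=cv2.imread('pics/c_side.png')
for row in (176,180,184,186): print(row,im[row,262:292].tolist())
"
```

```text
(np.float64(275.21606252426045), np.float64(176.50263892072684)) (np.float64(278.42905084811485), np.float64(176.36639777171075))
176 [[138, 143, 150], [136, 143, 148], [140, 145, 152], [138, 144, 149], [137, 142, 148], [126, 134, 140], [108, 115, 121], [89, 100, 102], [87, 96, 100], [84, 94, 98], [82, 93, 98], [84, 93, 97], [84, 95, 100], [86, 96, 99], [85, 96, 101], [85, 95, 99], [86, 94, 102], [85, 94, 100], [81, 90, 96], [82, 92, 97], [86, 96, 101], [93, 101, 103], [116, 124, 129], [129, 134, 140], [134, 140, 147], [137, 143, 149], [140, 146, 151], [137, 143, 149], [134, 141, 147], [137, 145, 149]]
180 [[137, 143, 150], [138, 142, 149], [137, 142, 147], [140, 144, 149], [137, 143, 149], [127, 133, 140], [107, 114, 118], [88, 96, 103], [81, 92, 97], [86, 96, 102], [86, 94, 100], [87, 96, 101], [85, 97, 100], [83, 95, 99], [91, 101, 106], [82, 93, 97], [88, 99, 101], [83, 93, 98], [86, 96, 102], [84, 93, 99], [87, 97, 101], [98, 106, 110], [119, 126, 133], [137, 140, 146], [135, 141, 147], [140, 145, 149], [139, 144, 150], [138, 144, 150], [138, 143, 148], [138, 143, 149]]
184 [[13
[... 240 characters left out ...]
106], [86, 99, 103], [84, 94, 98], [84, 93, 100], [80, 88, 95], [84, 91, 98], [104, 111, 116], [131, 137, 142], [140, 146, 152], [138, 145, 149], [142, 147, 154], [137, 144, 151], [142, 145, 153], [140, 145, 151], [139, 146, 151]]
186 [[127, 134, 138], [118, 123, 128], [116, 121, 126], [111, 115, 122], [111, 116, 124], [105, 109, 115], [81, 86, 92], [52, 59, 66], [41, 51, 60], [51, 60, 66], [58, 67, 70], [61, 70, 79], [63, 72, 79], [69, 78, 83], [70, 79, 85], [62, 69, 77], [62, 73, 81], [66, 72, 78], [49, 57, 62], [50, 54, 63], [72, 80, 84], [110, 116, 120], [144, 149, 154], [146, 154, 158], [142, 149, 154], [138, 145, 151], [137, 145, 150], [140, 147, 151], [135, 143, 147], [129, 138, 143]]
```

Emit:
move_arm --pt "0.002 0.001 -0.02 0 0.2" --pt "0 0 -0.006 0 0.2" --pt "0 0 -0.003 0 0.2" --pt "0 0 0 0 0.2"

```text
clock: 5.28
position: [0.5236, -0.054, 0.1564]
tool_rot: [0.0, 0.939, 0.344, 0.0]
ft_force: [0.0, -0.6, -1.8]
grip_width: 0.0373
```

Emit:
move_arm --pt "-0.001 0 -0.001 0 0.2" --pt "0 0 -0.001 0 0.2" --pt "0 0 0 0 0.2"

```text
clock: 5.65
position: [0.5223, -0.0539, 0.1539]
tool_rot: [0.0, 0.939, 0.344, 0.0]
ft_force: [-0.0, 0.3, -1.6]
grip_width: 0.0375
```

Emit:
move_arm --pt "0 0 -0.001 0 0.2" --pt "0 0 0 0 0.2"

```text
clock: 5.9
position: [0.5227, -0.0538, 0.1533]
tool_rot: [0.0, 0.939, 0.344, 0.0]
ft_force: [-0.4, 0.6, 2.6]
grip_width: 0.0373
```

Emit:
move_arm --pt "0 0 0 0 0.55" --pt "0 0 0 0 0.7" --pt "0 0 0 0 1" --pt "0 0 0 0 1" --pt "0 0 0.02 0 1"

```text
clock: 6.52
position: [0.5209, -0.0539, 0.1715]
tool_rot: [-0.001, 0.939, 0.344, -0.002]
ft_force: [0.2, 0.6, 0.0]
grip_width: 0.0852
```

Emit:
move_arm --pt "0 0 0.05 0 1" --pt "0 0 0.05 0 1" --pt "0.01 -0.06 0 0 1" --pt "0.01 -0.06 0 0 1" --pt "0.01 -0.06 0 0 1"

```text
clock: 7.15
position: [0.5527, -0.2355, 0.2734]
tool_rot: [0.0, 0.939, 0.344, 0.0]
ft_force: [0.7, 0.1, -0.3]
grip_width: 0.0855
```

Emit:
move_arm --pt "0.01 -0.06 0 0 1" --pt "0.004 -0.04 -0.05 0 1" --pt "0 0 -0.05 0 1" --pt "0 0 0 0 1" --pt "0 0 0 0 1"

```text
clock: 7.78
position: [0.5676, -0.332, 0.1757]
tool_rot: [0.0, 0.939, 0.345, 0.001]
ft_force: [0.5, 0.2, 0.0]
grip_width: 0.0853
```

```bash
python3 -c "
from h import *
snap('d',[(240,130,200,200),(200,90,160,160)])"
```

```text
7.78 [ 0.5676 -0.332   0.1757] [4.000e-04 9.388e-01 3.446e-01 1.000e-03] F [0.53 0.16 0.02] w 0.0853
```

View pics/d.png

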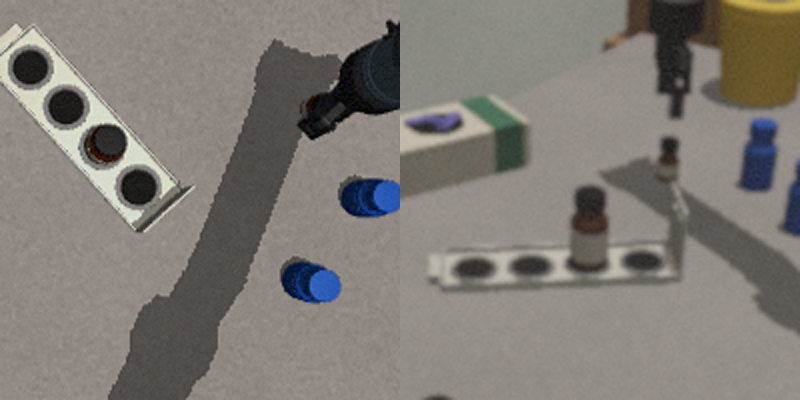

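```bash
cat >> h.py <<'E'
def cap(tag,n,u,v,z,thr=75,sat=14):
    im=cv2.imread(f"pics/{tag}_{n}.png").astype(int);q=im.copy();q[(q.max(2)-q.min(2))>sat]=255
    m=cv2.medianBlur((q.max(2)<thr).astype(np.uint8)*255,3)
    c,s,hull=blob(np.dstack([255-m]*3),u,v,62);M=cv2.moments(hull)
    cc=(M['m10']/M['m00'],M['m01']/M['m00']);print(n,s,np.round(cc,1),np.round(ray(n,*cc,z),4))
E
python3 -c "
from h import *
for z in(.110,.0995):
  cap('d','top',294,201,z); cap('d','side',275,169,z)
print(proj('top',(.5725,.308,.126)))"
```

```text
top [287 193  16  15 196] [294.5 200. ] [ 0.5221 -0.0563]
side [270 165  12  12 113] [275.6 170.3] [ 0.5074 -0.0347]
top [287 193  16  15 196] [294.5 200. ] [ 0.5231 -0.0572]
side [270 165  12  12 113] [275.6 170.3] [ 0.518 -0.051]
(np.float64(143.55202886730746), np.float64(182.55599074593712))
```

```bash
python3 -c "
from h import *
print(ray('top',402.1,181.9,.062),ray('side',307.3,148,.0555))
print('250',ray('top',144.4,181.3,.123),'60',ray('top',138.6,243.6,.092))
from scipy.spatial.transform import Rotation as R
q=r.get_obs()['tool_rot'];print(R.from_quat([q[1],q[2],q[3],q[0]]).as_matrix().round(3))"
```

```text
[ 0.56573952 -0.33551412] [ 0.56254267 -0.33240495]
250 [0.57594976 0.30673503] 60 [0.42602705 0.32916953]
[[ 0.763  0.647  0.005]
 [ 0.647 -0.763 -0.002]
 [ 0.003  0.005 -1.   ]]
```

Emit:
move_arm --pt "-0.003 -0.002 -0.03 0 1" --pt "0 0 -0.02 0 1" --pt "0 0 -0.01 0 1" --pt "0 0 0 0 1" --pt "0 0 0 0 1"

```text
clock: 8.5
position: [0.5641, -0.3351, 0.1151]
tool_rot: [0.001, 0.939, 0.344, 0.001]
ft_force: [0.3, -0.4, 0.2]
grip_width: 0.0852
```

```bash
python3 -c "
from h import *
snap('e',[(360,140,80,80),(280,100,60,60)])"
```

```text
8.5 [ 0.5641 -0.3351  0.1151] [6.000e-04 9.390e-01 3.438e-01 6.000e-04] F [ 0.27 -0.44  0.18] w 0.0852
```

View pics/e.png

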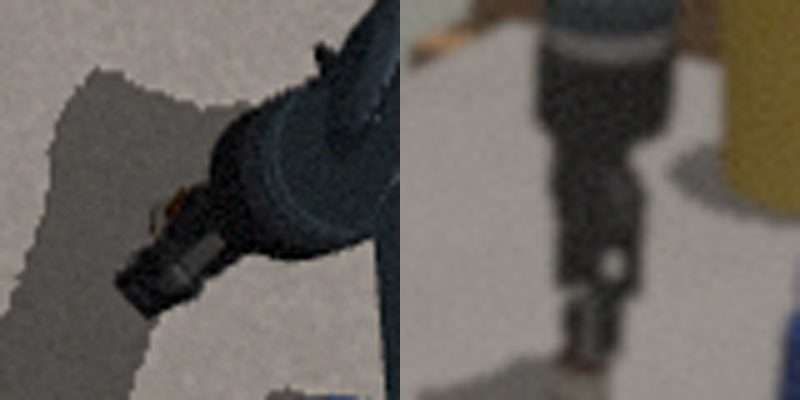

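Emit:
move_arm --pt "0.001 0 0 0 0.6" --pt "0 0 0 0 0.4" --pt "0 0 0 0 0.2" --pt "0 0 0 0 0.1" --pt "0 0 0 0 0.1"

```text
clock: 9.22
position: [0.5645, -0.3351, 0.1144]
tool_rot: [0.0, 0.939, 0.344, 0.0]
ft_force: [0.2, -0.2, 1.7]
grip_width: 0.0261
```

Emit:
move_arm --pt "0 0 0 0 0.1" --pt "0 0 0 0 0.1"

```text
clock: 9.48
position: [0.5645, -0.3351, 0.1144]
tool_rot: [0.0, 0.939, 0.344, 0.0]
ft_force: [0.6, -0.9, 2.2]
grip_width: 0.0262
```

Emit:
move_arm --pt "0 0 0.02 0 0.1" --pt "0 0 0.05 0 0.1" --pt "0.004 0.03 0.05 0 0.1" --pt "0.011 0.06 0 0 0.1" --pt "0.011 0.06 0 0 0.1"

```text
clock: 10.1
position: [0.5909, -0.184, 0.2368]
tool_rot: [0.001, 0.939, 0.343, 0.001]
ft_force: [0.2, 0.7, -0.8]
grip_width: 0.0256
```

Emit:
move_arm --pt "0.011 0.06 0 0 0.1" --pt "0.011 0.06 0 0 0.1" --pt "0.011 0.06 0 0 0.1" --pt "0.009 0.043 0 0 0.1" --pt "0 0 -0.04 0 0.1"

```text
clock: 10.72
position: [0.6356, 0.0468, 0.1996]
tool_rot: [-0.001, 0.937, 0.348, 0.006]
ft_force: [1.0, 0.2, -0.7]
grip_width: 0.026
```

Emit:
move_arm --pt "0 0 -0.04 0 0.1" --pt "0 0 -0.01 0 0.1" --pt "0 0 0 0 0.1" --pt "0 0 0 0 0.1"

```text
clock: 11.22
position: [0.6338, 0.0382, 0.1465]
tool_rot: [0.0, 0.939, 0.344, 0.002]
ft_force: [-0.2, 0.6, 0.5]
grip_width: 0.0258
```

```bash
python3 -c "
from h import *
snap('f',[(220,120,120,120),(200,130,80,80)])"
```

```text
11.22 [0.6338 0.0382 0.1465] [5.000e-04 9.391e-01 3.435e-01 1.900e-03] F [-0.19  0.58  0.46] w 0.0258
```

View pics/f.png

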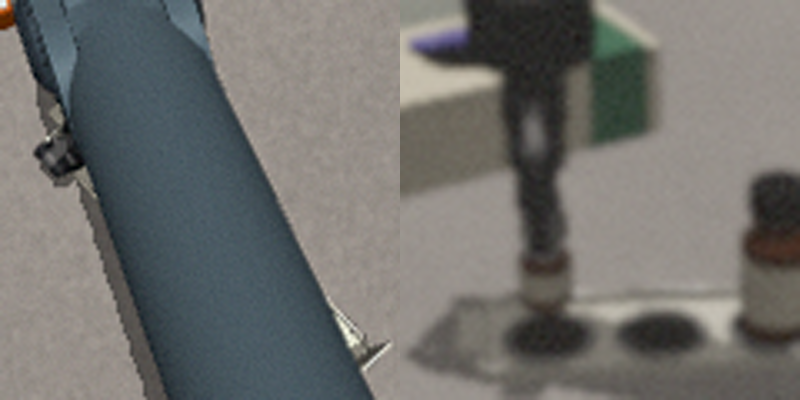

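```bash
python3 -c "
from h import *
print(proj('side',(.6338,.0382,.055)),proj('side',(.6329,.0388,.008)))"
```

```text
(np.float64(228.1561328420241), np.float64(183.76542772550243)) (np.float64(228.96868688535025), np.float64(196.713028318065))
```

Emit:
move_arm --pt "-0.001 0.001 -0.012 0 0.1" --pt "0 0 -0.008 0 0.1" --pt "0 0 -0.002 0 0.1" --pt "0 0 0 0 0.1" --pt "0 0 0 0 0.1"

```text
clock: 11.95
position: [0.6311, 0.0394, 0.1223]
tool_rot: [-0.0, 0.939, 0.344, -0.0]
ft_force: [-1.6, 0.8, 3.9]
grip_width: 0.026
```

Emit:
move_arm --pt "0 0 0.004 0 0.1" --pt "0.003 0.001 0 0 0.1" --pt "0 0 -0.003 0 0.1" --pt "0 0 0 0 0.1" --pt "0 0 0 0 0.1"

```text
clock: 12.58
position: [0.634, 0.0401, 0.1228]
tool_rot: [-0.0, 0.939, 0.344, -0.0]
ft_force: [0.4, 0.5, -0.6]
grip_width: 0.0259
```

Emit:
move_arm --pt "0 0 -0.001 0 0.1" --pt "0 0 0 0 0.1"

```text
clock: 12.82
position: [0.6343, 0.0403, 0.1224]
tool_rot: [-0.0, 0.939, 0.344, 0.0]
ft_force: [-0.1, 0.2, 2.1]
grip_width: 0.026
```

Emit:
move_arm --pt "0 0 0 0 0.4" --pt "0 0 0 0 0.6" --pt "0 0 0 0 1" --pt "0 0 0 0 1" --pt "0 0 0.02 0 1"

```text
clock: 13.45
position: [0.6327, 0.0399, 0.1409]
tool_rot: [-0.001, 0.939, 0.344, -0.002]
ft_force: [-0.4, -0.8, -0.3]
grip_width: 0.0852
```

Emit:
move_arm --pt "0 0 0.05 0 1" --pt "0 0 0.06 0 1" --pt "-0.01 0.06 0 0 1" --pt "-0.015 0.06 0 0 1" --pt "-0.015 0.06 0 0 1"

```text
clock: 14.08
position: [0.5943, 0.2219, 0.2545]
tool_rot: [0.0, 0.939, 0.343, 0.002]
ft_force: [0.2, 0.3, -0.8]
grip_width: 0.0852
```

Emit:
move_arm --pt "-0.015 0.06 0 0 1" --pt "-0.004 0.028 0 0 1" --pt "0 0 0 0 1" --pt "0 0 0 0 1"

```text
clock: 14.58
position: [0.5762, 0.3065, 0.2529]
tool_rot: [0.001, 0.939, 0.343, 0.0]
ft_force: [1.2, 0.5, 0.5]
grip_width: 0.0856
```

```bash
python3 -c "
from h import *
snap('g',[(90,100,200,200),(130,120,150,150)])"
```

```text
14.57 [0.5762 0.3065 0.2529] [8.000e-04 9.394e-01 3.429e-01 4.000e-04] F [1.19 0.54 0.55] w 0.0856
```

View pics/g.png

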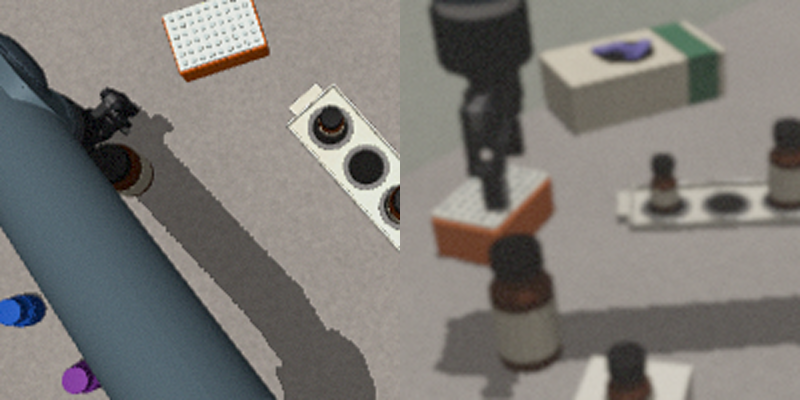

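Emit:
move_arm --pt "0 0.001 -0.04 0 1" --pt "0 0 -0.03 0 1" --pt "0 0 -0.012 0 1" --pt "0 0 0 0 1" --pt "0 0 0 0 1"

```text
clock: 15.3
position: [0.5764, 0.3093, 0.1718]
tool_rot: [-0.0, 0.939, 0.343, 0.001]
ft_force: [0.4, -0.6, -0.1]
grip_width: 0.0856
```

```bash
python3 -c "
from h import *
snap('i',[(110,140,90,90),(140,180,80,80)])"
```

```text
15.3 [0.5764 0.3093 0.1718] [-2.000e-04  9.392e-01  3.433e-01  1.400e-03] F [ 0.36 -0.62 -0.07] w 0.0856
```

View pics/i.png

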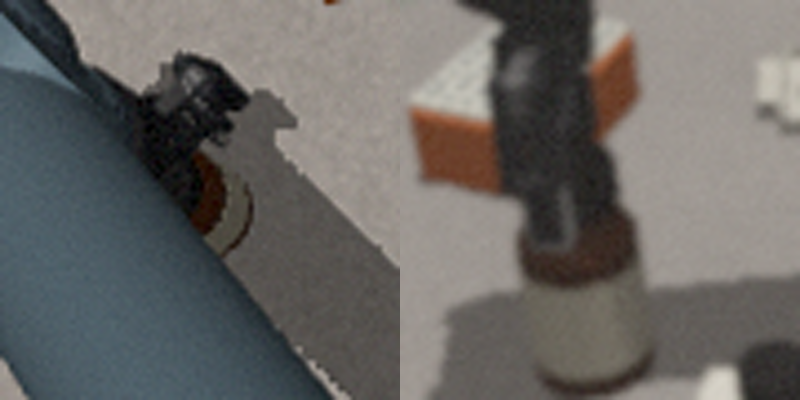

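```bash
python3 -c "
from h import *
o=r.get_obs();p=o['position'];d=np.array([.643,-.766,0])
for s in(-.052,0,.052): print(s,np.round(proj('side',p+d*s-[0,0,.065]),1))
print(proj('side',(.5755,.3075,.107)),proj('side',(.5755,.3075,.03)))
"
```

```text
-0.052 [170.  232.2]
0 [173.  218.8]
0.052 [175.6 206.7]
(np.float64(173.85592061381715), np.float64(218.4842196642268)) (np.float64(177.78844305303903), np.float64(243.05592637162755))
```

Emit:
move_arm --pt "-0.001 -0.001 -0.002 0 1" --pt "0 0 0 0 0.7" --pt "0 0 0 0 0.4" --pt "0 0 0 0 0.3" --pt "0 0 0 0 0.3"

```text
clock: 16.02
position: [0.5748, 0.3081, 0.1686]
tool_rot: [0.0, 0.939, 0.344, 0.001]
ft_force: [0.4, -0.8, 1.9]
grip_width: 0.0454
```

Emit:
move_arm --pt "0 0 0 0 0.2" --pt "0 0 0 0 0.2" --pt "0 0 0 0 0.2"

```text
clock: 16.4
position: [0.5747, 0.3081, 0.1686]
tool_rot: [0.0, 0.939, 0.344, 0.001]
ft_force: [1.2, -1.3, 3.0]
grip_width: 0.0454
```

Emit:
move_arm --pt "0 0 0.02 0 0.2" --pt "0 0 0.05 0 0.2" --pt "0 0 0.06 0 0.2" --pt "0 -0.02 0.02 0 0.2" --pt "-0.01 -0.05 0 0 0.2"

```text
clock: 17.02
position: [0.564, 0.2408, 0.3208]
tool_rot: [-0.001, 0.938, 0.346, 0.003]
ft_force: [-0.0, -1.2, -2.1]
grip_width: 0.0457
```

Emit:
move_arm --pt "-0.015 -0.06 0 0 0.2" --pt "-0.015 -0.06 0 0 0.2" --pt "-0.015 -0.06 0 0 0.2" --pt "-0.015 -0.06 0 0 0.2" --pt "-0.015 -0.05 0 0 0.2"

```text
clock: 17.65
position: [0.4865, -0.0555, 0.3169]
tool_rot: [-0.0, 0.94, 0.342, -0.002]
ft_force: [0.3, 0.3, -2.3]
grip_width: 0.0457
```

Emit:
move_arm --pt "-0.016 -0.035 0 0 0.2" --pt "-0.005 -0.012 0 0 0.2" --pt "0 0 0 0 0.2" --pt "0 0 0 0 0.2"

```text
clock: 18.15
position: [0.4686, -0.0969, 0.318]
tool_rot: [-0.001, 0.939, 0.345, 0.0]
ft_force: [-0.2, 0.4, -2.3]
grip_width: 0.0452
```

```bash
python3 -c "
from h import *
snap('j',[(220,120,140,140),(220,80,130,130)])
print(proj('side',(*r.get_obs()['position'][:2],.18)))"
```

```text
18.15 [ 0.4686 -0.0969  0.318 ] [-5.000e-04  9.386e-01  3.451e-01  1.000e-04] F [-0.2   0.37 -2.26] w 0.0452
(np.float64(298.7952413681806), np.float64(144.7992716619069))
```

View pics/j.png

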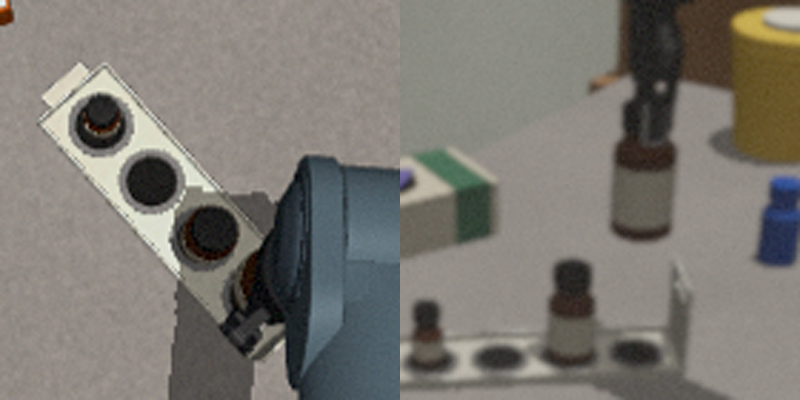

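Emit:
move_arm --pt "0 -0.003 -0.05 0 0.2" --pt "0 0 -0.04 0 0.2" --pt "0 0 -0.025 0 0.2" --pt "0 0 0 0 0.2" --pt "0 0 0 0 0.2"

```text
clock: 18.88
position: [0.4695, -0.1013, 0.2043]
tool_rot: [0.0, 0.939, 0.344, 0.001]
ft_force: [0.9, -1.1, -1.0]
grip_width: 0.0452
```

```bash
python3 -c "
from h import *
snap('k',[(220,120,140,140),(250,130,80,80)])
print(proj('side',(*r.get_obs()['position'][:2],.07)))"
```

```text
18.88 [ 0.4695 -0.1013  0.2043] [4.000e-04 9.388e-01 3.444e-01 1.000e-03] F [ 0.9  -1.06 -1.  ] w 0.0452
(np.float64(297.29287191105726), np.float64(176.6564605751788))
```

View pics/k.png

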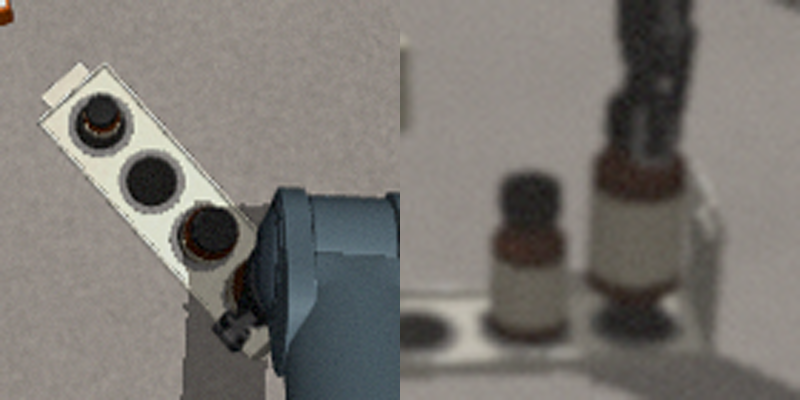

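Emit:
move_arm --pt "-0.001 0.001 -0.015 0 0.2" --pt "0 0 -0.008 0 0.2" --pt "0 0 0 0 0.2" --pt "0 0 0 0 0.2"

```text
clock: 19.48
position: [0.4673, -0.1009, 0.1801]
tool_rot: [-0.0, 0.939, 0.344, -0.0]
ft_force: [-0.5, -0.1, -1.9]
grip_width: 0.0454
```

Emit:
move_arm --pt "0.001 0.001 -0.001 0 0.2" --pt "0 0 -0.001 0 0.2" --pt "0 0 0 0 0.2" --pt "0 0 0 0 0.2"

```text
clock: 19.98
position: [0.4682, -0.0999, 0.1782]
tool_rot: [0.0, 0.939, 0.344, 0.0]
ft_force: [0.5, -0.1, -2.8]
grip_width: 0.0455
```

Emit:
move_arm --pt "0 0 -0.001 0 0.2" --pt "0 0 0 0 0.2"

```text
clock: 20.23
position: [0.4681, -0.0999, 0.177]
tool_rot: [-0.0, 0.939, 0.344, -0.0]
ft_force: [-0.8, -0.1, -2.1]
grip_width: 0.0453
```

Emit:
move_arm --pt "0 0 -0.0005 0 0.2" --pt "0 0 0 0 0.2"

```text
clock: 20.48
position: [0.4682, -0.0999, 0.1766]
tool_rot: [-0.0, 0.939, 0.344, -0.0]
ft_force: [-0.6, -0.0, -2.9]
grip_width: 0.0455
```

Emit:
move_arm --pt "0 0 -0.0005 0 0.2" --pt "0 0 0 0 0.2"

```text
clock: 20.72
position: [0.4684, -0.0998, 0.1765]
tool_rot: [0.0, 0.939, 0.344, 0.0]
ft_force: [-0.6, 0.9, 1.2]
grip_width: 0.0454
```

Emit:
move_arm --pt "0 0 0 0 0.6" --pt "0 0 0 0 0.8" --pt "0 0 0 0 1" --pt "0 0 0 0 1" --pt "0 0 0.02 0 1"

```text
clock: 21.35
position: [0.4668, -0.0997, 0.1949]
tool_rot: [-0.001, 0.939, 0.344, -0.002]
ft_force: [0.6, -0.4, 0.2]
grip_width: 0.0852
```

Emit:
move_arm --pt "0 0 0.04 0 1" --pt "0 0 0.05 0 1" --pt "-0.003 0.06 0 0 1" --pt "-0.006 0.06 0 0 1" --pt "-0.006 0.06 0 0 1"

```text
clock: 21.98
position: [0.453, 0.0817, 0.2866]
tool_rot: [0.0, 0.939, 0.343, 0.001]
ft_force: [1.2, 0.2, 0.9]
grip_width: 0.0853
```

Emit:
move_arm --pt "-0.006 0.06 0 0 1" --pt "-0.006 0.06 0 0 1" --pt "-0.006 0.06 0 0 1" --pt "-0.006 0.06 0 0 1" --pt "-0.003 0.01 0 0 1"

```text
clock: 22.6
position: [0.4239, 0.3357, 0.2867]
tool_rot: [-0.002, 0.938, 0.348, 0.0]
ft_force: [-0.2, -0.0, -0.1]
grip_width: 0.0854
```

Emit:
move_arm --pt "0 0 -0.04 0 1" --pt "0 0 -0.03 0 1" --pt "0 0 0 0 1" --pt "0 0 0 0 1"

```text
clock: 23.1
position: [0.427, 0.33, 0.2171]
tool_rot: [-0.0, 0.939, 0.343, 0.001]
ft_force: [0.4, 0.8, -0.1]
grip_width: 0.0853
```

```bash
python3 -c "
from h import *
snap('l',[(90,190,110,110),(170,190,100,100)])
o=r.get_obs();p=o['position'];d=np.array([.643,-.766,0])
for s in(-.052,0,.052): print(s,np.round(proj('side',p+d*s-[0,0,.065]),1),np.round(proj('top',p+d*s-[0,0,.065]),1))
print(proj('side',(.4255,.331,.0845)))"
```

```text
23.1 [0.427  0.33   0.2171] [-1.000e-04  9.392e-01  3.433e-01  7.000e-04] F [ 0.4   0.77 -0.06] w 0.0853
-0.052 [210.6 246.7] [113.6 258.1]
0 [211.6 230.4] [130.7 243.2]
0.052 [212.5 216. ] [147.8 228.3]
(np.float64(214.37387325397793), np.float64(255.42740980209427))
```

View pics/l.png

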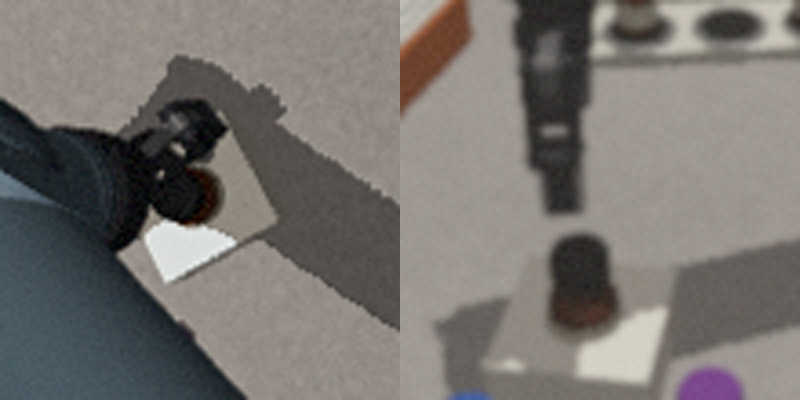

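Emit:
move_arm --pt "0 0 -0.04 0 1" --pt "0 0 -0.025 0 1" --pt "0 0 -0.008 0 1" --pt "0 0 0 0 1" --pt "0 0 0 0 1"

```text
clock: 23.82
position: [0.4272, 0.331, 0.1447]
tool_rot: [-0.0, 0.939, 0.344, 0.001]
ft_force: [-0.2, -0.2, 1.0]
grip_width: 0.0852
```

```bash
python3 -c "
from h import *
snap('m',[(90,190,110,110),(170,210,90,90)])"
```

```text
23.82 [0.4272 0.331  0.1447] [-4.000e-04  9.391e-01  3.437e-01  1.500e-03] F [-0.2  -0.23  0.98] w 0.0852
```

View pics/m.png

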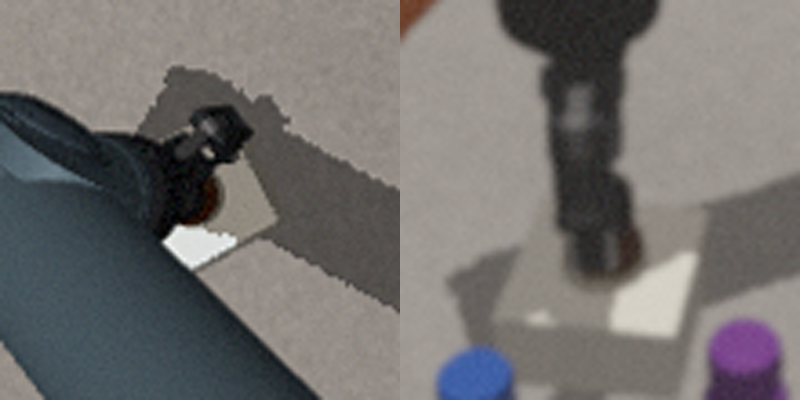

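Emit:
move_arm --pt "0 -0.0005 -0.002 0 0.7" --pt "0 0 0 0 0.6" --pt "0 0 0 0 0.5" --pt "0 0 0 0 0.45" --pt "0 0 0 0 0.4"

```text
clock: 24.55
position: [0.4262, 0.3297, 0.1412]
tool_rot: [-0.0, 0.939, 0.344, -0.0]
ft_force: [-0.3, 0.9, -0.6]
grip_width: 0.0343
```

Emit:
move_arm --pt "0 0 0 0 0.35" --pt "0 0 0 0 0.3" --pt "0 0 0 0 0.2" --pt "0 0 0 0 0.15" --pt "0 0 0 0 0.15"

```text
clock: 25.18
position: [0.4263, 0.3299, 0.1414]
tool_rot: [-0.0, 0.939, 0.344, 0.0]
ft_force: [-0.5, -0.5, 3.9]
grip_width: 0.0308
```

Emit:
move_arm --pt "0 0 0.003 0 0.15" --pt "0 0 0.003 0 0.15" --pt "0 0 0.003 0 0.15" --pt "0 0 0 0 0.15"

```text
clock: 25.68
position: [0.4265, 0.3296, 0.1504]
tool_rot: [-0.0, 0.939, 0.344, 0.0]
ft_force: [0.1, -0.2, -0.9]
grip_width: 0.0309
```

```bash
python3 -c "
from h import *
snap('n',[(90,190,110,110),(170,210,90,90)])"
```

```text
25.68 [0.4265 0.3296 0.1504] [-0.000e+00  9.391e-01  3.436e-01  3.000e-04] F [ 0.06 -0.22 -0.95] w 0.0309
```

View pics/n.png

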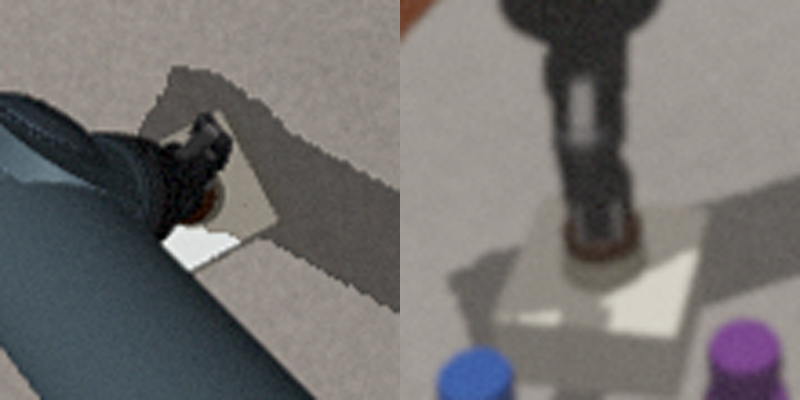

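The foam block's corners sit at the same pixels as before while the bottle has risen 9 mm, so I keep drawing it straight up.

Emit:
move_arm --pt "0 0 0.004 0 0.15" --pt "0 0 0.004 0 0.15" --pt "0 0 0.004 0 0.15" --pt "0 0 0.004 0 0.15" --pt "0 0 0.004 0 0.15"

```text
clock: 26.4
position: [0.4263, 0.3297, 0.1705]
tool_rot: [-0.0, 0.939, 0.344, 0.0]
ft_force: [0.3, 0.2, -1.0]
grip_width: 0.0311
```

Emit:
move_arm --pt "0 0 0.004 0 0.15" --pt "0 0 0.006 0 0.15" --pt "0 0 0.008 0 0.15" --pt "0 0 0.01 0 0.15" --pt "0 0 0 0 0.15"

```text
clock: 27.02
position: [0.4269, 0.3303, 0.1995]
tool_rot: [-0.0, 0.939, 0.344, 0.001]
ft_force: [-0.6, 0.5, -1.3]
grip_width: 0.0309
```

```bash
python3 -c "
from h import *
snap('o',[(90,190,110,110),(170,200,100,100)])"
```

```text
27.02 [0.4269 0.3303 0.1995] [-4.000e-04  9.391e-01  3.437e-01  1.300e-03] F [-0.62  0.54 -1.32] w 0.0309
```

View pics/o.png

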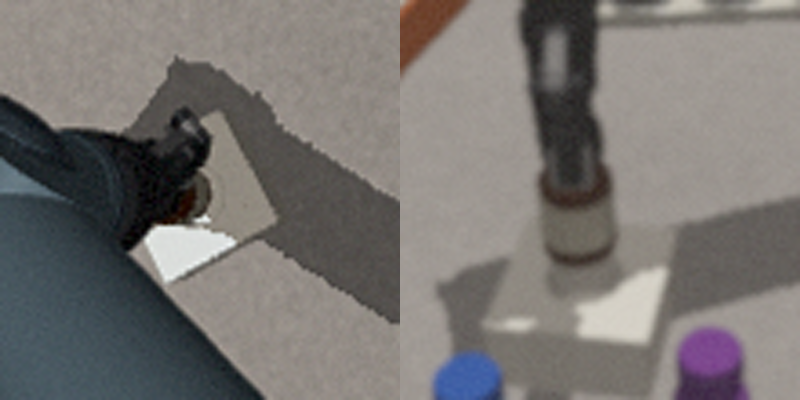

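Emit:
move_arm --pt "0 0 0.04 0 0.15" --pt "0 0 0.045 0 0.15" --pt "0.013 -0.03 0 0 0.15" --pt "0.025 -0.055 0 0 0.15" --pt "0.025 -0.055 0 0 0.15"

```text
clock: 27.75
position: [0.4894, 0.1885, 0.2831]
tool_rot: [0.0, 0.939, 0.345, 0.0]
ft_force: [1.2, -0.1, -0.8]
grip_width: 0.0312
```

Emit:
move_arm --pt "0.025 -0.055 0 0 0.15" --pt "0.025 -0.055 0 0 0.15" --pt "0.025 -0.055 0 0 0.15" --pt "0.013 -0.033 0 0 0.15" --pt "0 0 0 0 0.15"

```text
clock: 28.38
position: [0.5778, -0.0136, 0.2822]
tool_rot: [0.001, 0.94, 0.34, -0.001]
ft_force: [0.0, 0.5, -0.5]
grip_width: 0.0309
```

Emit:
move_arm --pt "0 0 0 0 0.15" --pt "0 0 0 0 0.15"

```text
clock: 28.62
position: [0.5767, -0.006, 0.283]
tool_rot: [-0.001, 0.938, 0.345, -0.0]
ft_force: [-0.2, 0.2, -0.3]
grip_width: 0.0311
```

```bash
python3 -c "
from h import *
snap('p',[(220,120,130,130),(200,90,120,120)])
print(proj('side',(*r.get_obs()['position'][:2],.18)))"
```

```text
28.62 [ 0.5767 -0.006   0.283 ] [-5.000e-04  9.384e-01  3.454e-01 -1.000e-04] F [-0.16  0.24 -0.31] w 0.0311
(np.float64(250.94349364027056), np.float64(146.3282333456789))
```

View pics/p.png

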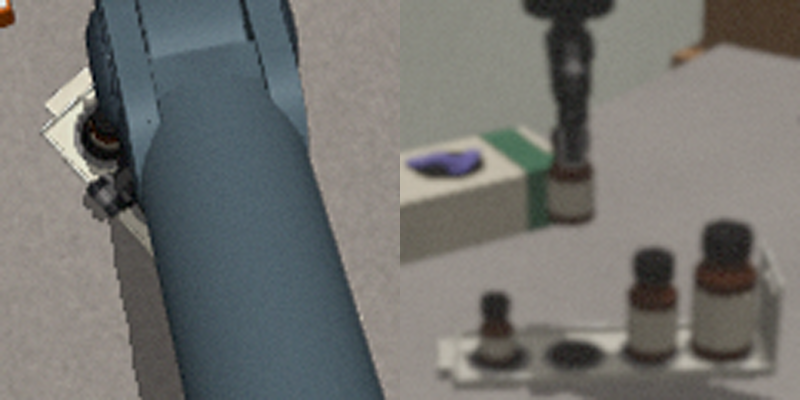

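Emit:
move_arm --pt "0.001 -0.001 -0.04 0 0.15" --pt "0 0 -0.04 0 0.15" --pt "0 0 -0.03 0 0.15" --pt "0 0 0 0 0.15" --pt "0 0 0 0 0.15"

```text
clock: 29.35
position: [0.5791, -0.0087, 0.1745]
tool_rot: [0.0, 0.939, 0.344, 0.001]
ft_force: [1.1, 0.1, 0.0]
grip_width: 0.0309
```

```bash
python3 -c "
from h import *
snap('q',[(220,120,130,130),(210,130,90,90)])
print(proj('side',(*r.get_obs()['position'][:2],.07)))"
```

```text
29.35 [ 0.5791 -0.0087  0.1745] [2.000e-04 9.389e-01 3.441e-01 1.100e-03] F [1.12 0.12 0.04] w 0.0309
(np.float64(251.1999634073893), np.float64(178.46294457411815))
```

View pics/q.png

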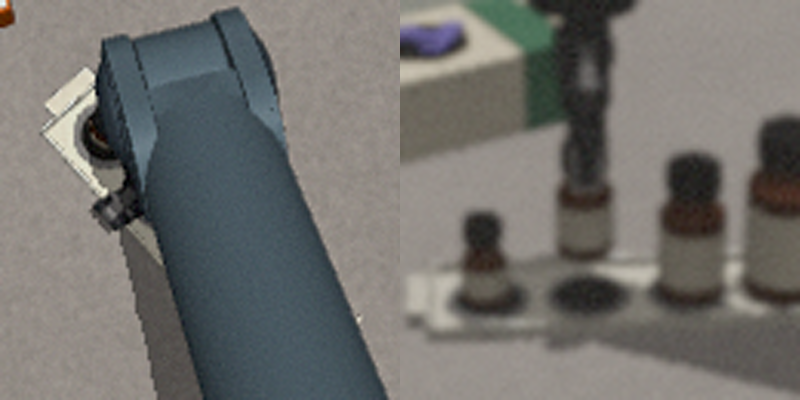

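Aligned over pad 2. I lower it in small steps to a TCP height of about 0.1374.

Emit:
move_arm --pt "-0.001 0.001 -0.015 0 0.15" --pt "0 0 -0.012 0 0.15" --pt "0 0 -0.006 0 0.15" --pt "0 0 0 0 0.15" --pt "0 0 0 0 0.15"

```text
clock: 30.08
position: [0.5775, -0.0084, 0.1403]
tool_rot: [0.0, 0.939, 0.344, 0.0]
ft_force: [-0.1, 1.0, -1.5]
grip_width: 0.0308
```

Emit:
move_arm --pt "0 0.001 -0.001 0 0.15" --pt "0 0 -0.001 0 0.15" --pt "0 0 0 0 0.15" --pt "0 0 0 0 0.15"

```text
clock: 30.58
position: [0.5773, -0.0074, 0.1382]
tool_rot: [0.0, 0.939, 0.344, 0.0]
ft_force: [-0.4, 0.5, -0.8]
grip_width: 0.0311
```

Emit:
move_arm --pt "0 0 -0.0005 0 0.15" --pt "0 0 0 0 0.15"

```text
clock: 30.82
position: [0.5772, -0.0074, 0.1376]
tool_rot: [-0.0, 0.939, 0.344, -0.0]
ft_force: [-0.7, 0.5, -1.2]
grip_width: 0.0311
```

Emit:
move_arm --pt "0 0 -0.0005 0 0.15" --pt "0 0 0 0 0.15"

```text
clock: 31.08
position: [0.5774, -0.0073, 0.1374]
tool_rot: [0.0, 0.939, 0.344, 0.0]
ft_force: [-1.4, 0.4, 1.0]
grip_width: 0.031
```

Emit:
move_arm --pt "0 0 0 0 0.45" --pt "0 0 0 0 0.65" --pt "0 0 0 0 1" --pt "0 0 0 0 1" --pt "0 0 0.02 0 1"

```text
clock: 31.7
position: [0.5757, -0.0075, 0.1561]
tool_rot: [-0.001, 0.939, 0.344, -0.002]
ft_force: [0.5, 0.2, -0.2]
grip_width: 0.0856
```

Emit:
move_arm --pt "0 0 0.05 0 1" --pt "0 0 0.06 0 1" --pt "0 0 0.04 0 1" --pt "-0.02 0.06 0 0 1" --pt "-0.02 0.06 0 0 1"

```text
clock: 32.33
position: [0.5382, 0.112, 0.3101]
tool_rot: [0.0, 0.94, 0.342, 0.002]
ft_force: [0.4, 1.7, 0.9]
grip_width: 0.0852
```

Emit:
move_arm --pt "-0.02 0.06 0 0 1" --pt "-0.02 0.05 0 0 1" --pt "0 0 0 0 1" --pt "0 0 0 0 1"

```text
clock: 32.83
position: [0.4982, 0.2203, 0.3082]
tool_rot: [0.001, 0.939, 0.344, 0.001]
ft_force: [-0.1, -0.8, -0.3]
grip_width: 0.0852
```

Run:
```python
from h import *
snap('z',[(220,120,130,130),(200,120,120,120)])
pt=[(.634,.0388),(.5789,-.0078),(.5239,-.0544),(.4688,-.1008)]
for p,h,ch in zip(pt,(.072,.090,.110,.134),(.017,.019,.021,.023)):
    u,v=proj('top',(*p,h)); cap('z','top',u,v,h-.002)
    u,v=proj('side',(*p,h-ch/2)); cap('z','side',u,v,h-ch/2)
```

```text
32.83 [0.4982 0.2203 0.3082] [6.00e-04 9.39e-01 3.44e-01 7.00e-04] F [-0.06 -0.77 -0.33] w 0.0852
top [247 153  17  19 196] [254.9 162.7] [0.6242 0.038 ]
side [225 178   7   9  57] [228.1 182.1] [0.6309 0.0415]
top [266 174  15  13 144] [272.7 179.8] [ 0.5763 -0.0055]
side [247 173  10  10  79] [251.4 177.3] [ 5.725e-01 -4.000e-04]
top [287 193  16  15 196] [294.4 200. ] [ 0.5223 -0.0564]
side [270 165  12  12 111] [275.6 170.4] [ 0.5179 -0.0508]
top [304 211  20  19 310] [313.5 220. ] [ 0.4713 -0.0978]
side [291 157  14  13 160] [297.6 163. ] [ 0.4665 -0.0926]
```

View pics/z.png

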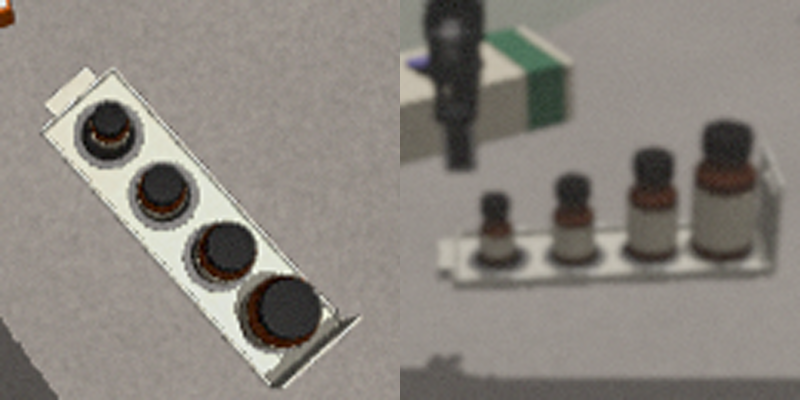

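View pics/z_top.png

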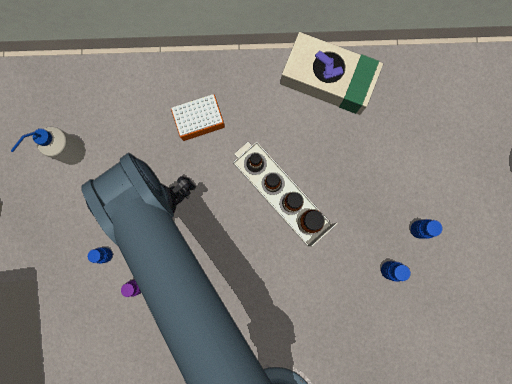

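View pics/z_side.png

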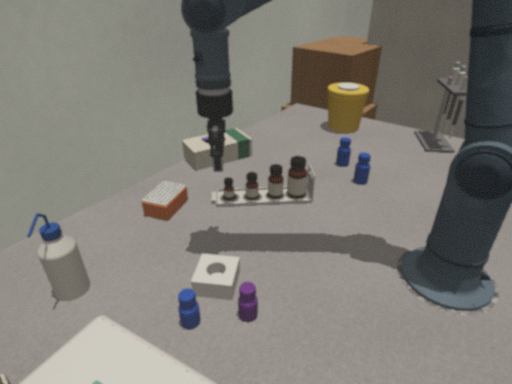

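```bash
python3 -c "
from bench import r
r.finish_job()"
```

```text
the job is handed in; nothing more can be done
```

All four brown bottles now stand upright in the tray in order of height: 250 by the tall panel on pad 4, 125 on pad 3, 60 on pad 2 and 30 at the front on pad 1. I handed the job in at about 33 s with the gripper open and clear of everything. The force readings I took were all under about 4 N.

**Foam block:** I drew the 60 bottle straight up. Its corners stayed at the same pixels through the lift, and the last pictures show it standing flat where it was. The tip box is also where it was.

**Centring:** at release, the gripper was within about 2 mm of each pad's centre. My last cap measurements were less exact:
- **Top view:** pads 2, 3 and 4 came out within about 4 mm of centre. The pad 1 reading is unusable because the dark cap merged with the dark pad in the mask, so for that bottle I relied on the side picture and the gripper position.
- **Side view:** it came out 3 to 9 mm from centre, most on pads 2 and 4. For each bottle it differs from the top view by about 6 to 7 mm. I put that mainly down to camera calibration, which I did not test further. In both enlarged views each bottle looks upright and centred on its pad.

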